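# Hang a primed channel on the swing-out drying rail

### The job

First swing the drying rack's rail fully out, away from you, until it meets its stop. Then take the grey folded channel off the sloping rest and hang it astride the rail, open side down and sitting flat, well clear of both the post and the end plate; lower it on rather than dropping it, leave the rail at its stop, and leave the other things on the bench where they are.

Things in the scene. Friction and masses are not known exactly. Their poses are not given: they have to be found in the camera images.
- channel: workpiece: grey inverted-U channel of folded sheet, 50 mm wide (x), 150 long (y), 26 high (z), wall 2, inside 46 wide and 24 deep. Origin: centre of its open underside, level with the flanges' feet; z points out of its closed back. Starts on the rest, feet on the sheet, length level, z leaning 35 deg toward the robot. Grip across the flanges (50 mm), fingers square to its back
- rest: fixed rest: green sheet 170 mm wide, 104 up the slope, sloping 35 deg, lower edge toward the robot (-x at yaw 0), on dark legs. Origin on the bench, 72 mm below the point of the sheet where the channel's middle lies. Two black pegs, 14 mm thick and 23 high, 112 mm apart, hold the channel's lower flange near its ends; a finger has room between them
- rail (a joint): swing of the rail about its post, rad: 0 = fully out at its stop; it starts folded toward the robot by 0.35 to 0.65 and stays where it is left (needs about 4 N at the middle of the rail)
- rail_mid (a point): middle of the rail's upper face, 220 mm above the bench; turns with the rail: z up, y along the rail away from the post, x across it, away from the robot. The rail is a bare square steel bar, 24 x 24 mm, clear for 130 mm on the +y side (blue end plate, 40 mm wide, 8 mm higher than the bar) and 135 mm on the post side
- rack: fixed blue post of the drying rack on a dark bolted foot 110 x 90 mm; origin on the bench at the pivot axis. The rail's middle lies 155 mm from this axis; with the rail out it points along this body's +y. At the pivot a hub 38 mm across, with a pin on top, reaches 230 mm above the bench
- spanner: bystander: loose combination spanner 184 mm long, 8 mm high, lying on the bench; origin at the centre of its underside, long axis y
- tin: bystander: loose round tin with red lid, 65 mm across, 37 mm high; origin at the centre of its underside
- tube: bystander: loose pale tube with a red cap, 160 mm long, 19 mm thick, lying on the bench; origin at the centre of its underside, long axis y
- bolt_a: bystander: loose bolt 57 mm long, 19 mm across its head, lying on the bench; origin at the centre of its underside

How it is judged:
By the outcome, as a careful person would: the job done as asked, in the order asked, and still so for the second after the job is handed in, with the robot touching nothing.
It also fails if it takes over 58 s, if anything falls off the work surface, if the arm or the gripper's body presses on something with over 40 N, if the wrist force passes 120 N, or if a joint passes its speed limit or range.

### The arm

A 6-joint arm with a two-finger parallel gripper is mounted at the origin on a cart in front of the work surface, level with it; the furniture and walls round the work are solid. World frame = base frame: x ahead of the robot, y to its left, z up, the work surface at z = 0. Lengths are in mm, angles in rad, forces in N, time in s.
With the tool pointing down it reaches from about 250 to 725 mm from the base axis. Payload 4 kg.
Tool frame: the origin (TCP) lies midway between the tips of the shut fingers; the grasp point (between the pads) lies 19 mm behind it; z points along the fingers, y is the line along which they close (so a half turn about z gives the same grasp; the last joint's range is limited). The gripper opens to 85 mm and grips with 20 to 120 N. Pads are 22 mm wide; open, the fingers measure 114 mm over their backs; the gripper's body (76 mm by 85 mm) begins 54 mm behind the grasp point. The pads swing forward as they close: fully open they stand 13 mm farther back than shut.
Start: joints at [-1.137, 0.241, 0.005, 1.335, 0, 1.571], TCP at [210.159, -453.688, 208.806] pointing down, gripper open.
Joint ranges: [-2.72, 2.72], [-1.05, 1.87], [-1.09, 1.28], [-1.99, 2.15], [-1.42, 1.44], [-3.14, 3.14]. Speed limits (rad/s): [2.79, 2.79, 3.14, 3.14, 3.14, 3.14].

### API

Orientations are given as a unit quaternion [w, x, y, z].
In Python, from cell import env gives the robot as it stands.
- The arm moves only by the tool move_arm, never from a script. Its argument "targets" is a list of rows, each a list of 3 entries, a list of its own where there are three numbers: the turn, a rotation vector about the tool's x, y, z in rad, then the shift along the tool's x, y, z in m, then the opening, from -1 (shut) to 1 (fully open). In form: [[[rx, ry, rz], [dx, dy, dz], claw], ...]. A call has 1 to 10 rows; each row is the pose to reach, as a shift and turn from the pose commanded when the call began, along the tool's axes at that moment; what a row does not reach only later rows make up. A row lasts 1/12 s, in which the tool goes at most 41.7 mm and 7.16 degrees, less where a joint would pass 70% of its speed; a pose out of reach is approached as far as the arm can. A call with a gripper value outside its range is refused whole. The fingers move at their own pace and stop on an object; "squeeze" is the grip in N (left out, the last holds). Time passes only in rows, so rows that repeat a pose let the fingers close. It gives the time, the measured TCP pose, the force, the opening and the grip force at its end, in the units of the state.
- env.get_obs(): the state, without advancing time (a new reading comes with each control period).
- env.capture(name): name is "scene" or "top" or "wrist"; returns a dict with "image" (420x560x3 uint8, red, green, blue), "z_map" (420x560 float32, mm along the optical axis (not along the pixel's ray), 0 where there is no reading), "camera_matrix" (3x3 intrinsics, pixels), "xyz" and "attitude" of the camera in the world. Camera axes: x right, y down, z forward; pixel columns grow to the right and rows downward; lengths in mm; the calibration is good to about 2 mm. A picture is of the moment at which its call begins.
- env.job_done(): hands the job in; it is judged then, once.
The state is a dict: "t": time; "joint_positions": joint angles; "dq": joint speeds; "effort": joint torques, N m; "ee_pos": TCP position; "tool_rot": TCP orientation; "ft_force": force on the tool from outside, world axes, zero at the start; "torque": the same for the moment, N m; "grip_width": finger opening in mm; "grasp_force": force on a finger pad.
Only numpy, scipy, OpenCV 4.12 (cv2) and the standard library are available. Lean on these libraries where they do the work, as an engineer would, in place of code of your own. Each camera call takes 0.05 s, during which the arm holds its last target. There are 200 camera calls.

## Working session

There is one attempt and no reset: what is moved stays moved. The work goes in short steps, Python scripts to look and compute and a tool call to move; the robot and the scene stay as the last step left them, time stands still between calls to the robot, and variables do not carry over. Pictures are saved under pics/ and viewed, at most 10 in all, crops included, and the job is handed in when it is done.

Besides the shell and the picture viewer there is one more tool, called after "Call:" as name(argument=value, ...), one argument or row to a line, values as JSON. move_arm: Moves the arm, as the interface text tells. Its arguments: {"type":"object","properties":{"targets":{"type":"array","items":{"type":"array"}},"squeeze":{"type":"number"}},"required":["targets"]}

```bash
mkdir -p pics; cat > h.py <<'E'
import numpy as np, cv2
from scipy.spatial.transform import Rotation as R
from cell import env
def rot(q): q=np.array(q,float); return R.from_quat([q[1],q[2],q[3],q[0]])
def cap(n):
    c=env.capture(n); np.savez(f'pics/{n}.npz',**{k:np.array(v) for k,v in c.items()}); return c
def load(n): return dict(np.load(f'pics/{n}.npz'))
def pts(c):
    z=c['z_map']; K=np.array(c['camera_matrix']); v,u=np.indices(z.shape)
    p=np.stack([(u-K[0,2])/K[0,0]*z,(v-K[1,2])/K[1,1]*z,z],-1)
    a=np.array(c['attitude']); Rm=a if a.shape==(3,3) else rot(a).as_matrix()
    P=p@Rm.T+np.array(c['xyz']); P[z==0]=np.nan; return P
E
python3 - <<'E'
from h import *
print(env.get_obs())
for n in('scene','top'):
    c=cap(n); print(n,c['xyz'],c['attitude'])
    cv2.imwrite(f'pics/{n}0.png',cv2.resize(c['image'][:,:,::-1],(800,600)))
E
```

```text
{'t': 0.0, 'joint_positions': array([-1.13698489e+00,  2.41415840e-01,  3.73223556e-03,  1.33518133e+00,
        1.99842592e-05,  1.57079792e+00]), 'dq': array([ 5.01646705e-04,  2.64008223e-04, -3.27279787e-05,  1.48498782e-03,
       -1.74768553e-05, -2.21163619e-03]), 'effort': array([ 3.77094866e-04, -3.72319186e+01,  2.52408171e+01,  1.68777688e-02,
        1.15189150e-04,  3.96433137e-06]), 'ee_pos': array([ 209.8914408 , -453.0766976 ,  207.91461776]), 'tool_rot': array([-1.01221588e-03,  9.76567691e-01,  2.15207979e-01, -2.12833657e-04]), 'ft_force': array([0.32406632, 0.17531763, 0.23251401]), 'torque': array([-0.02258349, -0.00011345, -0.04476728]), 'grasp_force': 0.0, 'grip_width': 85.48556264967155}
scene [ 776.67441658 -585.72275485 1365.73370044] [-0.24841233  0.9464937   0.19834668 -0.05567389]
top [ 316.44408136   32.88367311 1325.56419569] [ 0.06045085 -0.70187877  0.70775641 -0.05284658]
```

View pics/scene0.png

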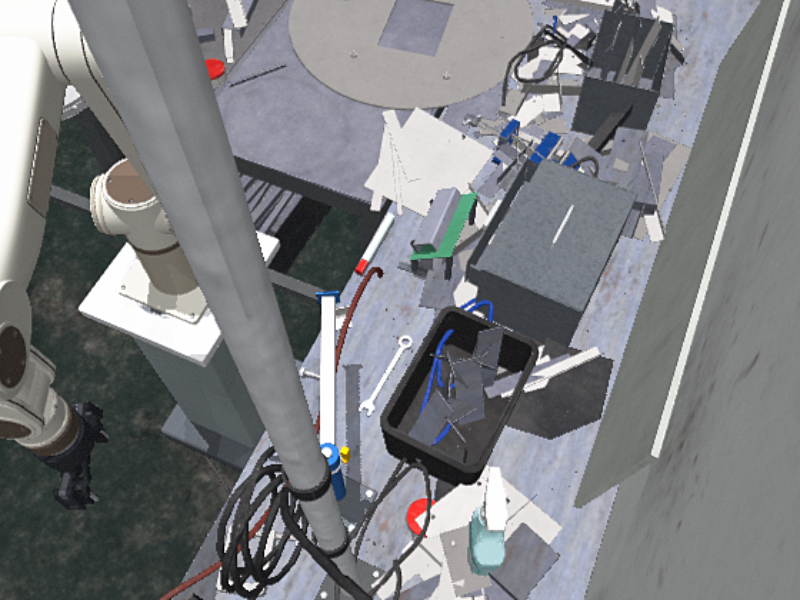

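View pics/top0.png

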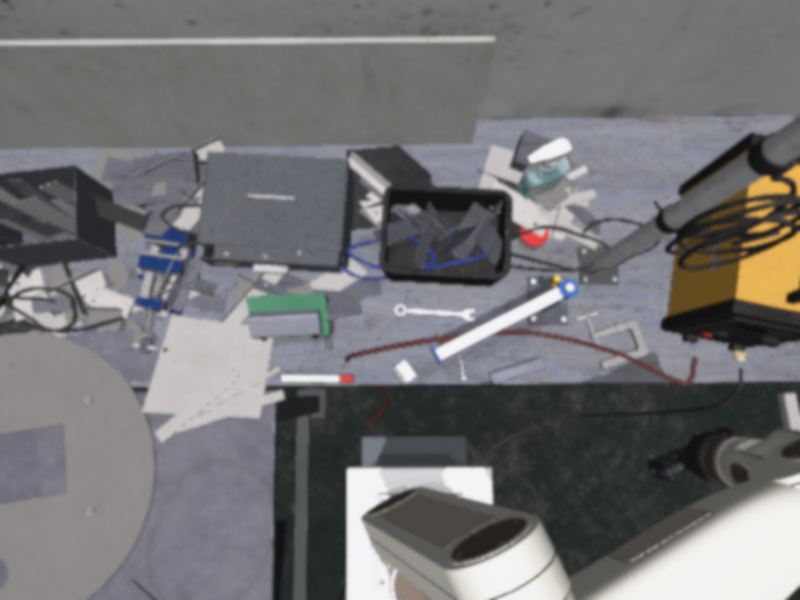

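The top view shows the hub at (568,288), the rail's end plate at (437,353), and the channel and green rest around (288,317). A leaning pole has its foot at (600,265). I'll measure these from depth next.

```bash
python3 - <<'E'
from h import *
for n in('top','scene'):
    c=load(n); P=pts(c); im=c['image'].astype(int)
    hsv=cv2.cvtColor(c['image'],cv2.COLOR_RGB2HSV)
    z=P[...,2]
    if n=='top':
        for u,v in[(568,288),(437,353),(500,322),(600,265),(580,262),(640,235),(680,210),(720,180),(445,235),(445,195),(275,210),(275,265),(505,200),(530,235),(557,278),(435,312),(404,371),(318,378),(535,145),(700,230),(280,322),(290,302),(345,379),(715,250),(600,215)]:
            print(u,v,P[int(v*.7),int(u*.7)].round())
    # rail: white points at z~220
    m=(abs(z-220)<8)&(im.min(-1)>190)&(P[...,0]>250)&(P[...,0]<700)&(P[...,1]>-400)&(P[...,1]<200)
    q=P[m]; print(n,'rail',m.sum(),q.mean(0).round(1))
    ct,d=cv2.minAreaRect(q[:,:2].astype(np.float32))[:2],cv2.fitLine(q[:,:2].astype(np.float32),cv2.DIST_HUBER,0,.01,.01).ravel(); print(ct,d)
    m=(hsv[...,0]>95)&(hsv[...,0]<115)&(hsv[...,1]>150)&(z>205)&(z<240)&(P[...,1]>-400)&(P[...,1]<200)
    q=P[m]; 
    k,l=cv2.connectedComponents(m.astype(np.uint8))
    for i in range(1,k):
        if (l==i).sum()>15: print('blue',(l==i).sum(),P[l==i].mean(0).round(1),P[l==i].min(0).round(),P[l==i].max(0).round())
    m=(hsv[...,0]>60)&(hsv[...,0]<85)&(hsv[...,1]>120)&(P[...,1]>0)&(P[...,1]<400)&(z>20)&(z<140)&(P[...,0]<600)
    q=P[m]; print('green',m.sum(),q.mean(0).round(1),q.min(0).round(),q.max(0).round())
    print(cv2.minAreaRect(q[:,:2].astype(np.float32)))
E
```

```text
568 288 [nan nan nan]
437 353 [388. -29. 218.]
500 322 [ 447. -153.  222.]
600 265 [ 589. -402.   72.]
580 262 [ 609. -377.   14.]
640 235 [ 595. -400.  297.]
680 210 [ 594. -401.  444.]
720 180 [ 600. -401.  563.]
445 235 [626. -52. 199.]
445 195 [735. -59. 123.]
275 210 [689. 297. 171.]
275 265 [579. 299. 148.]
505 200 [ 717. -186.  135.]
530 235 [ 668. -260.   35.]
557 278 [ 533. -265.  216.]
435 312 [496. -40.   7.]
404 371 [364.  34.   3.]
318 378 [349. 225.  20.]
535 145 [ 866. -268.   81.]
700 230 [ 534. -378.  543.]
280 322 [465. 294. 101.]
290 302 [508. 274. 101.]
345 379 [345. 164.  21.]
715 250 [ 542. -480.  391.]
600 215 [ 724. -433.    4.]
top rail 804 [ 443.7 -150.2  220.2]
((450.1871643066406, -162.74203491210938), (23.123823165893555, 290.4458312988281)) [   0.44421268   -0.89592135  443.93997    -150.69844   ]
blue 23 [ 506.3 -278.8  223. ] [ 495. -294.  219.] [ 523. -270.  229.]<stdin>:19: RuntimeWarning: Mean of empty slice.
  ret = um.true_divide(
Traceback (most recent call last):
ValueError: zero-size array to reduction operation minimum which has no identity
```

```bash
python3 - <<'E'
from h import *
np.set_printoptions(suppress=True)
c=load('top');P=pts(c);print('green hsv',cv2.cvtColor(c['image'],cv2.COLOR_RGB2HSV)[int(302*.7),int(290*.7)])
T={}
for n in('top','scene'):
    c=load(n);P=pts(c);hsv=cv2.cvtColor(c['image'],cv2.COLOR_RGB2HSV).astype(int);z=P[...,2]
    reg=(P[...,0]>400)&(P[...,0]<580)&(P[...,1]>100)&(P[...,1]<400)&(z>15)&(z<160)
    m=reg&(hsv[...,1]>110)&(hsv[...,0]>50)&(hsv[...,0]<90)
    q=P[m]; print(n,'green',len(q),q.min(0).round(),q.max(0).round())
    A=np.c_[q[:,:2],np.ones(len(q))]; co=np.linalg.lstsq(A,q[:,2],rcond=None)[0]; print(co, 'slope',np.degrees(np.arctan(np.hypot(*co[:2]))),'yaw',np.arctan2(co[1],co[0]))
    h=(P@[-co[0],-co[1],1]-co[2])/np.sqrt(1+co[0]**2+co[1]**2)
    m2=reg&(h>20)&(h<32); q=P[m2]; print('chan top',len(q),q.mean(0).round(1),q.min(0).round(),q.max(0).round(),'h',np.median(h[m2]))
    A=np.c_[q[:,:2],np.ones(len(q))];c2=np.linalg.lstsq(A,q[:,2],rcond=None)[0];print(c2,np.arctan2(c2[1],c2[0]))
    print(cv2.minAreaRect(q[:,:2].astype(np.float32)))
    w=reg&(z>40)
    np.save(f'pics/{n}_rest.npy',P[w])
    # crop of rack and rest
    K=np.array(c['camera_matrix'])
    if n=='top': a=cv2.resize(c['image'][180:260,270:440],(800,376),interpolation=3);b=cv2.resize(c['image'][195:245,160:245],(380,220),interpolation=3)
    else: a=cv2.resize(c['image'][195:375,180:285],(350,600),interpolation=3);b=cv2.resize(c['image'][125:200,275:340],(440,508),interpolation=3)
    H=max(a.shape[0],b.shape[0]);T[n]=(a,b)
a,_=T['top'];o=np.zeros((600,800,3),np.uint8);o[:376]=a;o[376:596,:380]=T['top'][1];cv2.imwrite('pics/c1.png',o[:,:,::-1])
o=np.zeros((600,800,3),np.uint8);o[:,:350]=T['scene'][0];o[:508,355:795]=T['scene'][1];cv2.imwrite('pics/c2.png',o[:,:,::-1])
E
```

```text
green hsv [ 74 100 143]Traceback (most recent call last):
  File "<stdin>", line 9, in <module>
    return umr_minimum(a, axis, None, out, keepdims, initial, where)
ValueError: zero-size array to reduction operation minimum which has no identity
```

```bash
python3 - <<'E'
from h import *
np.set_printoptions(suppress=True)
T={}
for n in('top','scene'):
    c=load(n);P=pts(c);hsv=cv2.cvtColor(c['image'],cv2.COLOR_RGB2HSV).astype(int);z=P[...,2]
    reg=(P[...,0]>400)&(P[...,0]<580)&(P[...,1]>100)&(P[...,1]<400)&(z>15)&(z<160)
    m=reg&(hsv[...,1]>75)&(hsv[...,0]>55)&(hsv[...,0]<90)
    q=P[m]; print(n,'green',len(q),q.min(0).round(),q.max(0).round())
    A=np.c_[q[:,:2],np.ones(len(q))]; co=np.linalg.lstsq(A,q[:,2],rcond=None)[0]; print(co, 'slope',np.degrees(np.arctan(np.hypot(*co[:2]))),'yaw',np.arctan2(co[1],co[0]))
    h=(P@[-co[0],-co[1],1]-co[2])/np.sqrt(1+co[0]**2+co[1]**2)
    m2=reg&(h>20)&(h<32); q=P[m2]; print('chan top',len(q),q.mean(0).round(1),q.min(0).round(),q.max(0).round(),'h',np.median(h[m2]))
    A=np.c_[q[:,:2],np.ones(len(q))];c2=np.linalg.lstsq(A,q[:,2],rcond=None)[0];print(c2,np.arctan2(c2[1],c2[0]))
    print(cv2.minAreaRect(q[:,:2].astype(np.float32)))
    if n=='top': a=cv2.resize(c['image'][180:260,270:440],(800,376),interpolation=3);b=cv2.resize(c['image'][195:245,160:245],(380,220),interpolation=3)
    else: a=cv2.resize(c['image'][195:375,180:285],(350,600),interpolation=3);b=cv2.resize(c['image'][125:200,275:340],(440,508),interpolation=3)
    T[n]=(a,b)
o=np.zeros((600,800,3),np.uint8);o[:376]=T['top'][0];o[376:596,:380]=T['top'][1];cv2.imwrite('pics/c1.png',o[:,:,::-1])
o=np.zeros((600,800,3),np.uint8);o[:,:350]=T['scene'][0];o[:508,355:795]=T['scene'][1];cv2.imwrite('pics/c2.png',o[:,:,::-1])
E
```

```text
top green 629 [442. 196.  26.] [525. 367. 113.]
[   0.66954211    0.04043359 -253.59453214] slope 33.85220291617589 yaw 0.060316666393709924
chan top 732 [456.6 287.7  94. ] [425. 213.  70.] [482. 364. 110.] h 25.168003990288852
[   0.65998301    0.02808004 -215.4573449 ] 0.04252096556645162
((453.0997314453125, 288.33526611328125), (52.18362045288086, 150.65408325195312), 2.266866683959961)
scene green 605 [441. 194.  46.] [527. 369. 111.]
[   0.70128635    0.01833759 -264.99818382] slope 35.050660638272255 yaw 0.02614255422488681
chan top 544 [458.5 283.8  93.2] [400. 142.  51.] [483. 363. 111.] h 26.047942980270115
[   0.66344182    0.0249483  -218.00925779] 0.0375866418137705
((451.495361328125, 249.90643310546875), (228.50575256347656, 70.62628173828125), 81.66888427734375)
```

View pics/c1.png

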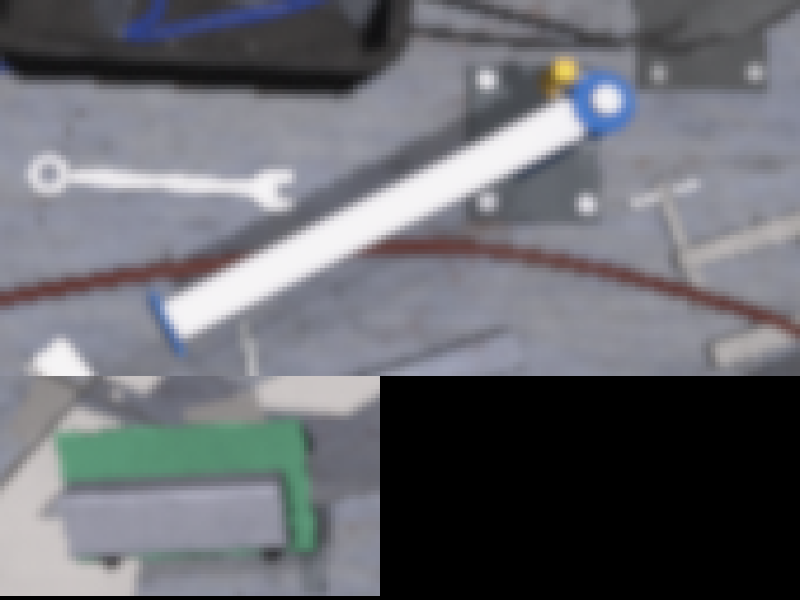

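View pics/c2.png

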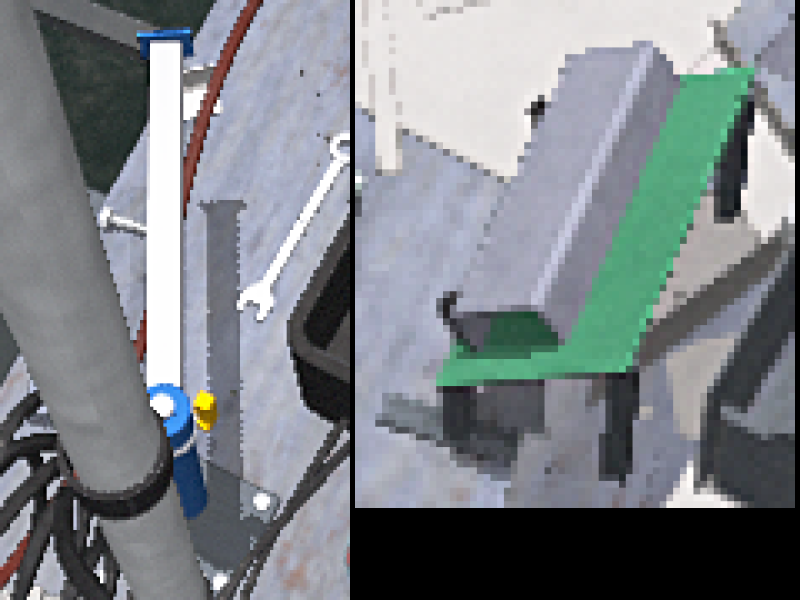

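The crops show the hub pin at (606,100) in c1, foot bolts at (486,78), (487,203) and (587,204), and a yellow stop at (563,72). The channel sits on the rest against pegs at its lower flange.

```bash
python3 - <<'E'
from h import *
np.set_printoptions(suppress=True)
def ray(c,u,v,z):
    K=c['camera_matrix'];d=rot(c['attitude']).apply([(u-K[0,2])/K[0,0],(v-K[1,2])/K[1,1],1]);o=c['xyz']
    return o+d*(z-o[2])/d[2]
c=load('top'); f=lambda x,y,z:ray(c,270+x/4.706-.5,180+y/4.7-.5,z).round(1)
print('pin',f(606,100,230),'endplate',f(168,322,228),'bars end',f(183,322,220),'yellow',f(563,72,215))
print('bolts',f(486,78,12),f(487,203,12),f(587,204,12),'foot c',f(470,65,10),f(470,218,10),f(602,222,10))
s=load('scene'); g=lambda x,y,z:ray(s,180+x*105/350-.5,195+y*180/600-.5,z).round(1)
print('pin s',g(162,405,230),'plate',g(165,42,228),'yellow',g(205,410,215),'rail mid-ends',g(164,385,220),g(165,42,220))
g2=lambda x,y,z:ray(s,275+x*65/440-.5,125+y*75/508-.5,z).round(1)
P=pts(c)
print('end',P[int(180+322/4.7),int(270+240/4.706)])
E
```

```text
pin [ 511.  -285.3  230. ] endplate [384.6 -29.2 228. ] bars end [385.  -38.3 220. ] yellow [ 530.7 -265.4  215. ]
bolts [ 566.1 -266.1   12. ] [ 478.2 -262.9   12. ] [ 476.9 -331.6   12. ] foot c [ 575.8 -255.8   10. ] [ 468.1 -251.2   10. ] [ 464.5 -341.8   10. ]
pin s [ 510.2 -286.8  230. ] plate [387.8 -37.1 228. ] yellow [ 534.6 -274.5  215. ] rail mid-ends [ 502.9 -271.3  220. ] [385.  -33.3 220. ]
end [398.45465807 -90.27311822  -1.06843868]
```

Call:
move_arm(
  targets=[
    [[0,0,-1.137],[0.293,-0.216,0.014],-1],
    [[0,0,-1.137],[0.293,-0.216,0.014],-1],
    [[0,0,-1.137],[0.293,-0.216,0.014],-1],
    [[0,0,-1.137],[0.293,-0.216,0.014],-1],
    [[0,0,-1.137],[0.293,-0.216,0.014],-1],
    [[0,0,-1.137],[0.293,-0.216,0.014],-1],
    [[0,0,-1.137],[0.293,-0.216,0.014],-1],
    [[0,0,-1.137],[0.293,-0.216,0.014],-1],
    [[0,0,-1.137],[0.293,-0.216,0.014],-1],
    [[0,0,-1.137],[0.293,-0.216,0.014],-1],
  ],
  squeeze=40,
)

```text
t: 0.93
ee_pos: [386.9, -130.1, 194.3]
tool_rot: [-0.001, 0.703, 0.711, 0.001]
ft_force: [-0.6, 0.0, -0.6]
grip_width: 0.1
grasp_force: 0.0
```

Call:
move_arm(
  targets=[
    [[0,0,0],[0,0.01,0],-1],
    [[0,0,0],[0,0.018,0],-1],
    [[0,0,0],[0,0.026,0],-1],
    [[0,0,0],[0,0.034,0],-1],
    [[0,0,0],[0,0.042,0],-1],
    [[0,0,0],[0,0.05,0],-1],
    [[0,0,0],[0,0.058,0],-1],
    [[0,0,0],[0,0.066,0],-1],
    [[0,0,0],[0,0.074,0],-1],
    [[0,0,0],[0,0.082,0],-1],
  ],
)

```text
t: 1.77
ee_pos: [467.7, -134.3, 194.5]
tool_rot: [-0.001, 0.707, 0.707, -0.0]
ft_force: [-4.9, 2.1, -1.9]
grip_width: 0.1
grasp_force: 2.1
```

Pushing with about 5 N as expected, so I'll continue gently to the stop.

Call:
move_arm(
  targets=[
    [[0,0,0],[0,0.004,0],-1],
    [[0,0,0],[0,0.007,0],-1],
    [[0,0,0],[0,0.01,0],-1],
    [[0,0,0],[0,0.013,0],-1],
    [[0,0,0],[0,0.015,0],-1],
    [[0,0,0],[0,0.017,0],-1],
    [[0,0,0],[0,0.018,0],-1],
  ],
)

```text
t: 2.35
ee_pos: [485.5, -134.4, 194.9]
tool_rot: [0.0, 0.707, 0.707, 0.0]
ft_force: [-3.3, 2.2, -1.3]
grip_width: 0.1
grasp_force: 1.7
```

Call:
move_arm(
  targets=[
    [[0,0,0],[0,0.001,0],-1],
    [[0,0,0],[0,0.002,0],-1],
    [[0,0,0],[0,0.003,0],-1],
    [[0,0,0],[0,0.004,0],-1],
    [[0,0,0],[0,0.004,0],-1],
  ],
)

```text
t: 2.77
ee_pos: [489.6, -134.6, 194.9]
tool_rot: [0.0, 0.707, 0.707, 0.0]
ft_force: [-2.0, 1.8, 0.1]
grip_width: -0.0
grasp_force: 1.4
```

Call:
move_arm(
  targets=[
    [[0,0,0],[0,0.001,0],-1],
    [[0,0,0],[0,0.002,0],-1],
    [[0,0,0],[0,0.003,0],-1],
    [[0,0,0],[0,0.004,0],-1],
  ],
)

```text
t: 3.1
ee_pos: [493.3, -134.4, 194.9]
tool_rot: [-0.0, 0.707, 0.707, 0.0]
ft_force: [-4.4, 2.9, 0.8]
grip_width: 0.0
grasp_force: 1.9
```

Call:
move_arm(
  targets=[
    [[0,0,0],[0,0.001,0],-1],
    [[0,0,0],[0,0.002,0],-1],
    [[0,0,0],[0,0.003,0],-1],
    [[0,0,0],[0,0.004,0],-1],
  ],
)

```text
t: 3.43
ee_pos: [497.3, -134.5, 194.9]
tool_rot: [-0.0, 0.707, 0.707, 0.0]
ft_force: [-5.4, 3.7, 1.1]
grip_width: 0.4
grasp_force: 3.2
```

```bash
python3 - <<'E'
from h import *
for n in('top','scene'):
    c=cap(n);P=pts(c);im=c['image'].astype(int);z=P[...,2]
    m=(abs(z-220)<6)&(im.min(-1)>190)&(P[...,0]>420)&(P[...,0]<600)&(P[...,1]>-260)&(P[...,1]<0)
    print(n,m.sum(),cv2.fitLine(P[m][:,:2].astype(np.float32),cv2.DIST_HUBER,0,.01,.01).ravel())
c=load('top');cv2.imwrite('pics/t2.png',cv2.resize(c['image'][160:260,300:440],(800,571),interpolation=3)[:,:,::-1])
E
```

```text
top 265 [ 4.5831669e-02  9.9894917e-01  5.1821844e+02 -5.6282368e+01]
scene 508 [ 3.9121732e-02  9.9923444e-01  5.1571790e+02 -1.3302849e+02]
```

View pics/t2.png

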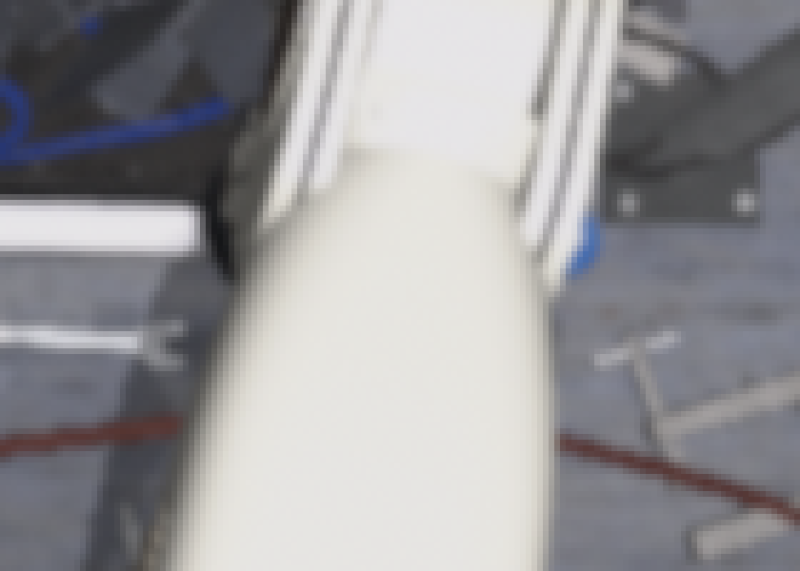

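The view is mostly covered by the arm, with only the rail's left part visible at (100,228). Its direction is about −0.04 rad, close to the foot's yaw. I'll push on until the force jumps.

Call:
move_arm(
  targets=[
    [[0,0,0],[0,0.001,0],-1],
    [[0,0,0],[0,0.002,0],-1],
    [[0,0,0],[0,0.003,0],-1],
  ],
)

```text
t: 3.78
ee_pos: [497.5, -134.5, 194.7]
tool_rot: [-0.002, 0.707, 0.707, -0.002]
ft_force: [-12.9, 2.2, 6.6]
grip_width: -0.3
grasp_force: 6.6
```

Call:
move_arm(
  targets=[
    [[0,0,0],[0,0.001,0],-1],
    [[0,0,0],[0,0.002,0],-1],
  ],
)

```text
t: 3.95
ee_pos: [497.5, -134.4, 194.7]
tool_rot: [-0.003, 0.707, 0.707, -0.003]
ft_force: [-17.3, 3.3, 8.7]
grip_width: -0.2
grasp_force: 9.0
```

The rail is at its stop: it held position at 17 N. Retracting now and going up.

Call:
move_arm(
  targets=[
    [[0,0,0],[0,-0.03,0],-1],
    [[0,0,0],[0,-0.07,0],-1],
    [[0,0,0],[0,-0.11,-0.02],0],
    [[0,0,0],[0,-0.13,-0.06],1],
    [[0,0,0],[0.03,-0.13,-0.1],1],
    [[0,0,0],[0.03,-0.13,-0.1],1],
  ],
)

```text
t: 4.45
ee_pos: [374.2, -105.2, 300.6]
tool_rot: [0.005, 0.708, 0.706, 0.003]
ft_force: [0.9, -0.6, 0.8]
grip_width: 48.2
grasp_force: 0.0
```

```bash
python3 - <<'E'
from h import *
o=env.get_obs();p=o['ee_pos'];r=rot(o['tool_rot']);print(p,r.as_matrix().round(3),o['joint_positions'])
y=.04;zc=np.array([-np.sin(.611)*np.cos(y),-np.sin(.611)*np.sin(y),np.cos(.611)]);xc=np.array([np.cos(.611)*np.cos(y),np.cos(.611)*np.sin(y),np.sin(.611)])
G=np.c_[np.cross(xc,-zc),xc,-zc]
t=np.array([470.4,288.6,72])+zc*170
print('rv',(r.inv()*R.from_matrix(G)).as_rotvec(),'d',r.inv().apply(t-p))
E
```

```text
[ 374.16719667 -105.20822795  300.62931661] [[ 0.002  1.     0.012]
 [ 1.    -0.002 -0.004]
 [-0.004  0.012 -1.   ]] [-2.73717393e-01 -1.62834398e-02 -5.18882171e-02  1.52285770e+00
 -4.58936260e-04  1.29896661e+00]
rv [-0.59923135  0.01666154 -0.03933318] d [390.23792841  -2.9952861   87.89331531]
```

Call:
move_arm(
  targets=[
    [[-0.61,0.012,-0.039],[0.39,0,0.085],1],
    [[-0.61,0.012,-0.039],[0.39,0,0.085],1],
    [[-0.61,0.012,-0.039],[0.39,0,0.085],1],
    [[-0.61,0.012,-0.039],[0.39,0,0.085],1],
    [[-0.61,0.012,-0.039],[0.39,0,0.085],1],
    [[-0.61,0.012,-0.039],[0.39,0,0.085],1],
    [[-0.61,0.012,-0.039],[0.39,0,0.085],1],
    [[-0.61,0.012,-0.039],[0.39,0,0.085],1],
    [[-0.61,0.012,-0.039],[0.39,0,0.085],1],
    [[-0.61,0.012,-0.039],[0.39,0,0.085],1],
  ],
)

```text
t: 5.28
ee_pos: [372.8, 287.2, 212.1]
tool_rot: [0.208, 0.66, 0.687, 0.22]
ft_force: [0.6, -0.2, 0.3]
grip_width: 85.2
grasp_force: 0.0
```

Call:
move_arm(
  targets=[
    [[0,0,0],[0,0,0],1],
    [[0,0,0],[0,0,0],1],
    [[0,0,0],[0,0,0],1],
    [[0,0,0],[0,0,0],1],
  ],
)

```text
t: 5.62
ee_pos: [372.9, 282.5, 211.2]
tool_rot: [0.208, 0.661, 0.687, 0.217]
ft_force: [0.9, 0.0, -0.5]
grip_width: 85.1
grasp_force: 0.0
```

```bash
python3 - <<'E'
from h import *
np.set_printoptions(suppress=True)
c=cap('wrist');t=cap('top');cap('scene')
P=pts(t);im=t['image'].astype(int);z=P[...,2]
m=(abs(z-220)<6)&(im.min(-1)>190)&(P[...,0]>420)&(P[...,0]<600)&(P[...,1]>-260)&(P[...,1]<0)
print('rail',m.sum(),cv2.fitLine(P[m][:,:2].astype(np.float32),cv2.DIST_HUBER,0,.01,.01).ravel(),np.percentile(P[m][:,1],[1,99]))
o=np.zeros((420,800,3),np.uint8);o[:,:560]=c['image'];o[:170,560:]=cv2.resize(t['image'][170:240,290:420],(240,170));cv2.imwrite('pics/w1.png',o[:,:,::-1])
P=pts(c);z=P[...,2]
F=np.array([470.4,288.6,72]);y=.04;a=.611
zc=np.array([-np.sin(a)*np.cos(y),-np.sin(a)*np.sin(y),np.cos(a)]);xc=np.array([np.cos(a)*np.cos(y),np.cos(a)*np.sin(y),np.sin(a)]);yc=np.cross(zc,xc)
Q=(P-F)@np.c_[xc,yc,zc]
m=(abs(Q[...,2]-26)<5)&(abs(Q[...,0])<40)&(abs(Q[...,1])<110); q=Q[m]
print('back',m.sum(),q.mean(0),cv2.minAreaRect(q[:,:2].astype(np.float32)),np.percentile(q,[1,99],0))
print('fit',np.linalg.lstsq(np.c_[q[:,:2],np.ones(len(q))],q[:,2],rcond=None)[0])
m=(abs(Q[...,2])<6)&(Q[...,0]>35)&(Q[...,0]<60)&(abs(Q[...,1])<60);q=Q[m]
print('sheet',m.sum(),q.mean(0) if m.sum() else 0)
ob=env.get_obs();p=ob['ee_pos'];r=rot(ob['tool_rot']);print(p,r.as_matrix().round(3),ob['joint_positions'],ob['grip_width'],'tcp in chan',(p-F)@np.c_[xc,yc,zc])
E
```

```text
rail 748 [   0.03684231    0.9993211   515.64264    -131.81535   ] [-257.44009645   -6.59219373]
back 8874 [-1.22918638  4.88437195 25.11380719] ((-6.253828048706055, -0.9002532958984375), (61.200862884521484, 150.30084228515625), 0.7440740466117859) [[-30.63828929 -73.74682664  21.58285156]
 [ 23.30304583  72.7864723   26.98684258]]
fit [ 0.00653637  0.00188437 25.11263764]
sheet 3098 [47.53143668  3.21569923 -0.61871738]
[372.90298272 282.14867671 211.47548211] [[-0.038  0.818  0.574]
 [ 0.999  0.03   0.023]
 [ 0.002  0.574 -0.819]] [ 0.97592383 -0.13381858 -0.56876382  0.74125962 -0.48065259  2.41164166] 85.30128406295171 tcp in chan [  0.01047096  -2.54732211 170.27686015]
```

View pics/w1.png

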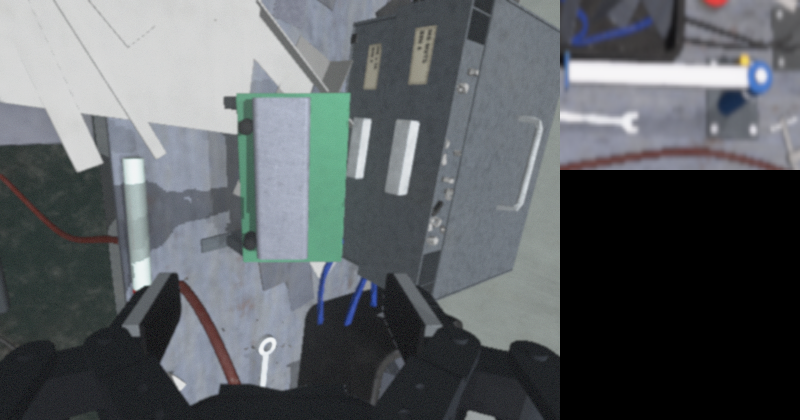

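The wrist view shows the channel on the green sheet (x 255–308, y 97–259) with pegs at (245,127) and (250,242). The inset shows the rail lying out at its stop. The channel offset is only about 1–2 mm, so I'm descending.

Call:
move_arm(
  targets=[
    [[0,0,0],[0.002,-0.001,0.04],1],
    [[0,0,0],[0.002,-0.001,0.08],1],
    [[0,0,0],[0.002,-0.001,0.11],1],
    [[0,0,0],[0.002,-0.001,0.13],1],
    [[0,0,0],[0.002,-0.001,0.145],1],
    [[0,0,0],[0.002,-0.001,0.155],1],
    [[0,0,0],[0.002,-0.001,0.161],1],
    [[0,0,0],[0.002,-0.001,0.165],1],
    [[0,0,0],[0.002,-0.001,0.165],1],
    [[0,0,0],[0.002,-0.001,0.165],1],
  ],
)

```text
t: 6.6
ee_pos: [466.1, 288.9, 75.2]
tool_rot: [0.208, 0.661, 0.688, 0.217]
ft_force: [-0.1, 0.3, -0.2]
grip_width: 85.2
grasp_force: 0.0
```

```bash
python3 - <<'E'
from h import *
np.set_printoptions(suppress=True,precision=2)
F=np.array([470.4,288.6,72]);y=.04;a=.611
zc=np.array([-np.sin(a)*np.cos(y),-np.sin(a)*np.sin(y),np.cos(a)]);xc=np.array([np.cos(a)*np.cos(y),np.cos(a)*np.sin(y),np.sin(a)]);yc=np.cross(zc,xc)
B=np.c_[xc,yc,zc]
ob=env.get_obs();print((ob['ee_pos']-F)@B,ob['ft_force'],ob['grip_width'])
c=load('wrist');Q=(pts(c)-F)@B
m=(abs(Q[...,2]-25)<2.5)&(abs(Q[...,0])<40)&(abs(Q[...,1])<45)
print(np.percentile(Q[m][:,0],[.5,1,2,98,99,99.5]), [np.percentile(Q[m&(abs(Q[...,1]-k)<5)][:,0],[1,99]) for k in(-40,0,40)])
c=cap('wrist');Q=(pts(c)-F)@B
m=(abs(Q[...,2]-25)<3)&(abs(Q[...,0])<40)&(abs(Q[...,1])<90)
print(m.sum());
if m.sum(): print(Q[m].mean(0),np.percentile(Q[m],[1,99],0))
E
```

```text
[-1.66  0.44  5.12] [-0.1   0.33 -0.2 ] 85.21700375719068
[-24.8  -24.54 -24.    22.32  22.83  23.13] [array([-24.5 ,  22.61]), array([-24.55,  22.71]), array([-24.5 ,  22.82])]
29923
[-0.97 14.39 25.23] [[-24.9  -62.2   22.53]
 [ 23.    73.5   26.76]]
```

Call:
move_arm(
  targets=[
    [[0,0,0],[-0.001,0.001,0],0.4],
    [[0,0,0],[-0.001,0.001,0],0.25],
    [[0,0,0],[-0.001,0.001,0],0.1],
    [[0,0,0],[-0.001,0.001,0],0],
    [[0,0,0],[-0.001,0.001,0],-0.2],
    [[0,0,0],[-0.001,0.001,0],-0.2],
    [[0,0,0],[-0.001,0.001,0],-0.2],
    [[0,0,0],[-0.001,0.001,0],-0.2],
  ],
  squeeze=45,
)

```text
t: 7.32
ee_pos: [466.6, 288.0, 75.0]
tool_rot: [0.208, 0.661, 0.688, 0.216]
ft_force: [-1.0, -0.1, 0.9]
grip_width: 34.1
grasp_force: 0.0
```

Closed to 34 mm with no contact, which is unexpected. Looking.

```bash
python3 - <<'E'
from h import *
np.set_printoptions(suppress=True,precision=2)
F=np.array([470.4,288.6,72]);y=.04;a=.611
zc=np.array([-np.sin(a)*np.cos(y),-np.sin(a)*np.sin(y),np.cos(a)]);xc=np.array([np.cos(a)*np.cos(y),np.cos(a)*np.sin(y),np.sin(a)]);yc=np.cross(zc,xc)
B=np.c_[xc,yc,zc]
ob=env.get_obs();print((ob['ee_pos']-F)@B,ob['ft_force'],ob['grip_width'])
c=cap('wrist');s=cap('scene')
o=np.zeros((420,800,3),np.uint8);o[:,:420]=cv2.resize(c['image'],(420,315),interpolation=3)[0:0] if 0 else 0
o[:315,:420]=cv2.resize(c['image'],(420,315),interpolation=3);o[:420,420:]=cv2.resize(s['image'][110:210,255:345],(380,420),interpolation=3)
cv2.imwrite('pics/w2.png',o[:,:,::-1])
E
```

```text
[-1.41 -0.45  4.63] [-0.95 -0.1   0.93] 34.12759479704385
```

View pics/w2.png

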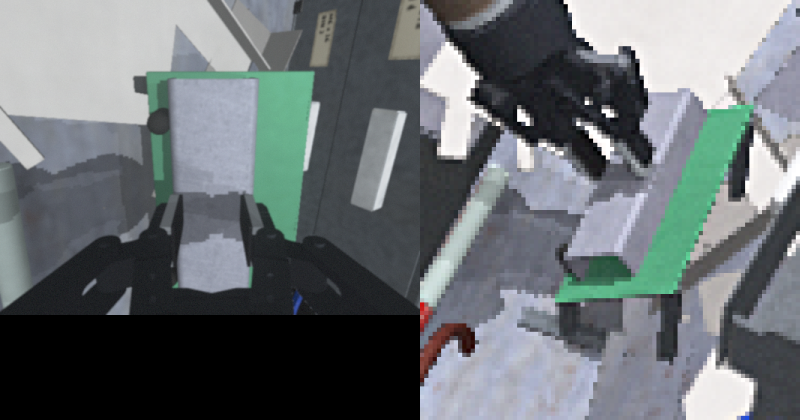

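```bash
python3 - <<'E'
from h import *
np.set_printoptions(suppress=True,precision=1)
F=np.array([470.4,288.6,72]);y=.04;a=.611
zc=np.array([-np.sin(a)*np.cos(y),-np.sin(a)*np.sin(y),np.cos(a)]);xc=np.array([np.cos(a)*np.cos(y),np.cos(a)*np.sin(y),np.sin(a)]);yc=np.cross(zc,xc)
B=np.c_[xc,yc,zc]
for n in('wrist','scene'):
    c=load(n);Q=(pts(c)-F)@B;dark=c['image'].max(-1)<70
    m=dark&(Q[...,2]>2)&(Q[...,2]<110)&(abs(Q[...,0])<60)&(abs(Q[...,1])<30)
    q=Q[m]; print(n,m.sum())
    for s in(-1,1):
        w=q[q[:,0]*s>0]; 
        if len(w): w=w[np.argsort(w[:,2])]; print(s,w[:5],w[len(w)//10],w[len(w)//3])
    m=(abs(Q[...,2]-25)<4)&(abs(Q[...,0])<40)&(abs(Q[...,1])<90);print('back',np.percentile(Q[m],[1,50,99],0))
    if n=='wrist': print(c['xyz'],((c['xyz']-env.get_obs()['ee_pos'])@B))
E
```

```text
wrist 35988
-1 [[-19.1  -5.   25.2]
 [-19.1  -3.9  25.2]
 [-19.   -4.2  25.5]
 [-18.9  -8.   28. ]
 [-19.    3.8  28.2]] [-31.2  11.4  71.8] [-42.1  -2.8  84.2]
1 [[15.4  2.  29.3]
 [15.3  1.9 30. ]
 [15.3  1.4 30. ]
 [15.3  1.  30.2]
 [15.4 -0.  30.2]] [32.8  6.4 72.6] [43.  -7.7 84.2]
back [[-28.7 -62.7  22. ]
 [ -1.5  23.6  25.3]
 [ 22.9  73.4  26.8]]
[369.  362.7 209.7] [ -0.2  78.6 164.6]
scene 387
-1 [[ -1.9   2.9  22.6]
 [-25.6  13.9  22.6]
 [-24.4  -6.4  27.8]
 [-18.9  -8.2  29.1]
 [-17.8  -1.2  29.9]] [-20.1  -0.4  38.2] [-25.   10.5  66.3]
1 [[28.6 -5.1 36. ]
 [26.9 -9.  36.4]
 [25.1  7.8 39.2]
 [29.  -0.6 39.6]
 [30.7 -4.7 39.6]] [25.9  3.3 48.7] [ 47.5 -16.3  79.9]
back [[-26.8 -77.1  21.1]
 [  5.4 -18.   24.8]
 [ 26.1  73.7  28.6]]
```

Call:
move_arm(
  targets=[
    [[0,0,0],[0,0,-0.02],-0.2],
    [[0,0,0],[0,0,-0.04],-0.2],
    [[0,0,0],[0,0,-0.06],-0.2],
    [[0,0,0],[0,0,-0.06],0.18],
    [[0,0,0],[0,0,-0.06],0.18],
    [[0,0,0],[0,0,-0.06],0.18],
  ],
)

```text
t: 7.92
ee_pos: [432.4, 286.6, 123.9]
tool_rot: [0.208, 0.661, 0.688, 0.217]
ft_force: [-0.2, 0.5, 0.4]
grip_width: 50.4
grasp_force: 0.0
```

```bash
cat > tip.py <<'E'
from h import *
np.set_printoptions(suppress=True,precision=1)
c=cap('wrist');o=env.get_obs();Q=rot(o['tool_rot']).inv().apply((pts(c)-o['ee_pos']).reshape(-1,3)).reshape(420,560,3)
d=c['image'].max(-1)<90
m=d&(Q[...,2]>-60)&(Q[...,2]<15)&(abs(Q[...,1])<60)&(abs(Q[...,0])<14)
print(o['ee_pos'],o['grip_width'],o['ft_force'])
for s in(-1,1):
    w=Q[m&(Q[...,1]*s>0)]; w=w[np.argsort(-w[:,2])]; print(s,len(w),w[[0,2,5,10,20,40,80]])
E
python3 tip.py
```

```text
[432.3 286.3 123.4] 50.47626931512253 [-0.4 -0.1 -0.1]
-1 1488 [[  7.7 -25.4 -25.1]
 [  0.4 -25.3 -25.3]
 [ -0.2 -25.2 -25.9]
 [  7.5 -25.1 -26.6]
 [ -5.5 -25.3 -27.2]
 [ -9.  -25.3 -28.1]
 [ -3.1 -25.2 -29.6]]
1 1423 [[ -0.4  25.4 -27.5]
 [  2.6  25.2 -27.6]
 [  7.2  25.3 -28. ]
 [  9.1  25.1 -28.7]
 [  7.6  25.1 -29.6]
 [  2.8  25.2 -30.4]
 [  5.2  25.2 -32.1]]
```

Call:
move_arm(
  targets=[
    [[0,0,0],[0,0,0],1],
    [[0,0,0],[0,0,0],1],
    [[0,0,0],[0,0,0],1],
    [[0,0,0],[0,0,0],1],
    [[0,0,0],[0,0,0],1],
    [[0,0,0],[0,0,0],1],
  ],
)

```text
t: 8.47
ee_pos: [432.3, 286.6, 124.1]
tool_rot: [0.208, 0.661, 0.688, 0.216]
ft_force: [-0.3, 0.0, 1.1]
grip_width: 85.6
grasp_force: 0.0
```

```bash
python3 tip.py
```

```text
[432.3 286.6 124.1] 85.47748634436033 [ 0.6 -0.3 -0.5]
-1 1614 [[ -2.7 -43.3 -34.4]
 [  6.3 -43.6 -35.1]
 [  6.4 -43.1 -35.4]
 [  2.4 -43.  -35.7]
 [  4.9 -43.1 -36.1]
 [ -1.2 -43.  -36.7]
 [  5.9 -43.3 -37.8]]
1 1598 [[  6.5  42.5 -34.9]
 [  5.7  42.5 -34.9]
 [ -2.7  42.4 -35.2]
 [  1.3  42.3 -35.5]
 [ -0.9  42.4 -35.9]
 [  3.3  42.3 -36.5]
 [  2.6  42.4 -37.6]]
```

```bash
python3 - <<'E'
from h import *
np.set_printoptions(suppress=True,precision=1)
c=load('wrist');o=env.get_obs();Q=rot(o['tool_rot']).inv().apply((pts(c)-o['ee_pos']).reshape(-1,3)).reshape(420,560,3)
m=(Q[...,2]>-60)&(Q[...,2]<20)&(abs(Q[...,1])<65)&(abs(Q[...,0])<40)
for s in(-1,1):
    w=Q[m&(Q[...,1]*s>0)]; print(s,len(w),np.histogram(w[:,2],np.arange(-60,21,5))[0]);w=w[np.argsort(-w[:,2])];print(w[[0,5,20,80,200]])
E
```

```text
-1 1985 [558 462 430 352 179   4   0   0   0   0   0   0   0   0   0   0]
[[ -9.3 -43.6 -34. ]
 [  5.8 -43.2 -35.2]
 [  0.2 -43.1 -35.9]
 [ -8.8 -43.  -37.7]
 [ 10.9 -48.8 -40.3]]
1 1969 [540 480 417 346 183   3   0   0   0   0   0   0   0   0   0   0]
[[  6.5  42.5 -34.9]
 [ -2.7  42.4 -35.2]
 [ -0.9  42.4 -35.9]
 [  2.6  42.4 -37.6]
 [  7.4  42.4 -40.4]]
```

Depth in both the wrist and scene views shows that the real fingertips sit about 22 mm behind the reported TCP: −25 mm at 50 mm opening and −35 mm fully open. I'll allow for that and descend deeper.

Call:
move_arm(
  targets=[
    [[0,0,0],[0,0.0005,0.03],1],
    [[0,0,0],[0,0.0005,0.05],1],
    [[0,0,0],[0,0.0005,0.065],1],
    [[0,0,0],[0,0.0005,0.075],1],
    [[0,0,0],[0,0.0005,0.081],1],
    [[0,0,0],[0,0.0005,0.085],1],
    [[0,0,0],[0,0.0005,0.085],0.6],
    [[0,0,0],[0,0.0005,0.085],0.4],
    [[0,0,0],[0,0.0005,0.085],0.3],
    [[0,0,0],[0,0.0005,0.085],0.25],
  ],
)

```text
t: 9.35
ee_pos: [481.5, 289.0, 55.6]
tool_rot: [0.208, 0.661, 0.688, 0.217]
ft_force: [0.1, 0.9, -0.2]
grip_width: 53.5
grasp_force: 0.0
```

Call:
move_arm(
  targets=[
    [[0,0,0],[0,0,0],0.2],
    [[0,0,0],[0,0,0],0.1],
    [[0,0,0],[0,0,0],-0.2],
    [[0,0,0],[0,0,0],-0.2],
    [[0,0,0],[0,0,0],-0.2],
    [[0,0,0],[0,0,0],-0.2],
  ],
  squeeze=45,
)

```text
t: 9.85
ee_pos: [481.4, 288.9, 55.7]
tool_rot: [0.208, 0.661, 0.688, 0.217]
ft_force: [-4.6, -1.2, 6.3]
grip_width: 48.7
grasp_force: 46.3
```

Call:
move_arm(
  targets=[
    [[0,0,0],[0,0,-0.01],-0.2],
    [[0,0,0],[0,0,-0.025],-0.2],
    [[0,0,0],[0,0,-0.045],-0.2],
    [[0,0,0],[0,0,-0.075],-0.2],
    [[0,0,0],[0,0,-0.11],-0.2],
    [[0,0,0],[0,0,-0.15],-0.2],
    [[0,0,0],[0,0,-0.19],-0.2],
    [[0,0,0],[0,0,-0.22],-0.2],
    [[0,0,0],[0,0,-0.22],-0.2],
    [[0,0,0],[0,0,-0.22],-0.2],
  ],
)

```text
t: 10.68
ee_pos: [354.8, 284.5, 236.1]
tool_rot: [0.207, 0.66, 0.688, 0.218]
ft_force: [-0.5, 0.0, -4.0]
grip_width: 48.9
grasp_force: 50.4
```

```bash
cat > ch.py <<'E'
from h import *
np.set_printoptions(suppress=True,precision=4)
c=cap('wrist');o=env.get_obs();Q=rot(o['tool_rot']).inv().apply((pts(c)-o['ee_pos']).reshape(-1,3)).reshape(420,560,3)
m=(Q[...,2]>-65)&(Q[...,2]<-35)&(abs(Q[...,1])<23)&(Q[...,0]>13)&(Q[...,0]<100)
q=Q[m];print(len(q),np.percentile(q,[1,50,99],0))
f=np.median(q[:,2]);q=q[abs(q[:,2]-f)<6];k=np.linalg.lstsq(np.c_[q[:,:2],np.ones(len(q))],q[:,2],rcond=None)[0];print('back plane z=',k)
m=(abs(Q[...,2]-(Q[...,:2]@k[:2]+k[2]))<2.5)&(abs(Q[...,1])<40)&(Q[...,0]>13)&(Q[...,0]<110)
for lo,hi in((20,30),(40,50),(60,68)):
    w=Q[m&(Q[...,0]>lo)&(Q[...,0]<hi)];print(lo,np.percentile(w[:,1],[1,99]))
print('end x',np.percentile(Q[m][:,0],99.5))
print(o['ee_pos'],rot(o['tool_rot']).as_matrix(),o['joint_positions'],o['grip_width'],o['grasp_force'],o['ft_force'])
E
python3 ch.py
```

```text
21826 [[ 13.7904 -22.4583 -47.9728]
 [ 47.8047   0.1291 -46.515 ]
 [ 74.9197  22.5032 -44.9121]]
back plane z= [ -0.005   -0.0057 -46.2764]
20 [-22.9099  24.0445]
40 [-22.9991  23.8248]
60 [-22.9718  23.907 ]
end x 75.2178809990338
[354.7373 283.4169 234.3657] [[-0.0414  0.8195  0.5716]
 [ 0.9991  0.0342  0.0234]
 [-0.0004  0.572  -0.8202]] [ 1.0226 -0.1681 -0.5291  0.8401 -0.4956  2.4573] 48.96906472366942 50.39803147315979 [ 0.2454 -0.939  -4.6136]
```

```bash
python3 - <<'E'
from h import *
np.set_printoptions(suppress=True,precision=1)
c=cap('top');s=cap('scene')
for n,c in(('top',c),('scene',s)):
    P=pts(c);im=c['image'].astype(int);z=P[...,2]
    for a,b in((-210,-170),(-160,-130),(-130,-100),(-100,-50)):
        m=(P[...,1]>a)&(P[...,1]<b)&(P[...,0]>532)&(P[...,0]<620)
        q=P[m]; print(n,a,[(int(x),q[(abs(q[:,0]-x)<6)][:,2].max().round() if (abs(q[:,0]-x)<6).any() else None) for x in range(538,620,10)])
    m=(abs(z-220)<6)&(im.min(-1)>190)&(P[...,0]>420)&(P[...,0]<600)&(P[...,1]>-260)&(P[...,1]<0)
    print('rail',m.sum(),cv2.fitLine(P[m][:,:2].astype(np.float32),cv2.DIST_HUBER,0,.01,.01).ravel(),np.median(z[m]))
o=env.get_obs();p=o['ee_pos'];r=rot(o['tool_rot'])
x=np.array([.037,.9993,0]);zz=np.array([0,0,-1.]);G=R.from_matrix(np.c_[x,np.cross(zz,x),zz])
t=np.array([515.2,-132,270.])
print('rv',(r.inv()*G).as_rotvec(),'d',r.inv().apply(np.array([360,280,330.])-p), 'final d',r.inv().apply(np.array([500,-132,330.])-p))
E
```

```text
top -210 [(538, np.float64(2.0)), (548, np.float64(145.0)), (558, np.float64(148.0)), (568, np.float64(149.0)), (578, np.float64(148.0)), (588, np.float64(146.0)), (598, np.float64(148.0)), (608, np.float64(147.0)), (618, np.float64(146.0))]
top -160 [(538, np.float64(3.0)), (548, np.float64(147.0)), (558, np.float64(148.0)), (568, None), (578, None), (588, np.float64(12.0)), (598, np.float64(129.0)), (608, np.float64(155.0)), (618, np.float64(162.0))]
top -130 [(538, np.float64(6.0)), (548, np.float64(149.0)), (558, np.float64(149.0)), (568, None), (578, None), (588, np.float64(78.0)), (598, np.float64(89.0)), (608, np.float64(164.0)), (618, np.float64(196.0))]
top -100 [(538, np.float64(7.0)), (548, np.float64(149.0)), (558, np.float64(150.0)), (568, np.float64(145.0)), (578, None), (588, np.float64(83.0)), (598, np.float64(83.0)), (608, np.float64(87.0)), (618, np.float64(123.0))]
rail 749 [   0.     1.   515.6 -131.3] 220.18734853361434
scene -210 [(538, np.float64(5.0)), (548, np.float64(142.0)), (558, np.float64(145.0)), (568, np.float64(146.0)), (578, np.float64(146.0)), (588,
[... 216 characters left out ...]
, np.float64(12.0)), (588, None), (598, np.float64(129.0)), (608, np.float64(159.0)), (618, np.float64(163.0))]
scene -130 [(538, None), (548, np.float64(146.0)), (558, np.float64(147.0)), (568, np.float64(12.0)), (578, np.float64(13.0)), (588, np.float64(78.0)), (598, np.float64(83.0)), (608, np.float64(166.0)), (618, np.float64(192.0))]
scene -100 [(538, None), (548, np.float64(145.0)), (558, np.float64(148.0)), (568, np.float64(146.0)), (578, np.float64(13.0)), (588, np.float64(77.0)), (598, np.float64(86.0)), (608, np.float64(67.0)), (618, np.float64(127.0))]
rail 962 [   0.     1.   515.2 -138.7] 218.60230781018083
rv [ 0.6 -0.   0.1] d [ -2.9  59.7 -77. ] final d [-420.1  160.2   -5.3]
```

```bash
cat > go.py <<'E'
from h import *
import sys
np.set_printoptions(suppress=True,precision=4)
t=np.array([float(a) for a in sys.argv[1:4]]);yaw=float(sys.argv[4])
o=env.get_obs();p=o['ee_pos'];r=rot(o['tool_rot'])
x=np.array([-np.sin(yaw),np.cos(yaw),0]);zz=np.array([0,0,-1.]);G=R.from_matrix(np.c_[x,np.cross(zz,x),zz])
print('rv',(r.inv()*G).as_rotvec(),'d',r.inv().apply(t-p),p,o['ft_force'])
E
python3 go.py 515.2 -132 265 -.037
```

```text
rv [ 0.607  -0.0199  0.0756] d [-420.4955  135.5876   56.717 ] [354.8318 282.3162 232.7294] [-0.2346  0.8281 -4.3165]
```

Call:
move_arm(
  targets=[
    [[0.06,-0.002,0.007],[-0.02,0.014,-0.01],-0.2],
    [[0.12,-0.004,0.015],[-0.05,0.027,-0.01],-0.2],
    [[0.18,-0.006,0.022],[-0.085,0.04,0],-0.2],
    [[0.24,-0.008,0.03],[-0.12,0.054,0.01],-0.2],
    [[0.3,-0.01,0.038],[-0.155,0.068,0.02],-0.2],
    [[0.36,-0.012,0.045],[-0.19,0.081,0.025],-0.2],
    [[0.42,-0.014,0.052],[-0.225,0.095,0.03],-0.2],
    [[0.48,-0.016,0.06],[-0.26,0.108,0.035],-0.2],
    [[0.54,-0.018,0.068],[-0.295,0.122,0.04],-0.2],
    [[0.607,-0.02,0.0756],[-0.33,0.1355,0.045],-0.2],
  ],
)

```text
t: 11.67
ee_pos: [505.6, -44.1, 274.1]
tool_rot: [-0.002, 0.721, 0.693, 0.0]
ft_force: [1.0, 0.3, -2.2]
grip_width: 49.1
grasp_force: 50.4
```

```bash
python3 go.py 515.2 -132 265 -.037
```

```text
rv [-0.0027 -0.0033 -0.0026] d [-87.4866  13.1322   8.7438] [505.569  -44.0918 274.067 ] [ 1.0205  0.2673 -2.223 ]
```

Call:
move_arm(
  targets=[
    [[0,0,0],[-0.025,0.003,0],-0.2],
    [[0,0,0],[-0.05,0.006,0.003],-0.2],
    [[0,0,0],[-0.075,0.01,0.006],-0.2],
    [[0,0,0],[-0.087,0.013,0.008],-0.2],
    [[0,0,0],[-0.087,0.013,0.008],-0.2],
    [[0,0,0],[-0.087,0.013,0.008],-0.2],
    [[0,0,0],[-0.087,0.013,0.008],-0.2],
    [[0,0,0],[-0.087,0.013,0.008],-0.2],
  ],
)

```text
t: 12.33
ee_pos: [515.1, -127.2, 267.5]
tool_rot: [-0.0, 0.72, 0.694, 0.002]
ft_force: [0.5, -0.8, -4.1]
grip_width: 49.1
grasp_force: 50.3
```

```bash
python3 go.py 515.2 -132 265 -.037; python3 ch.py; python3 - <<'E'
from h import *
np.set_printoptions(suppress=True,precision=4)
c=cap('scene');w=load('wrist')
o=np.zeros((420,800,3),np.uint8);o[:,:400]=cv2.resize(w['image'],(400,300))[0,0]*0
o[:300,:400]=cv2.resize(w['image'],(400,300));o[:,400:]=cv2.resize(c['image'][180:340,170:320],(400,420),interpolation=3)
cv2.imwrite('pics/w3.png',o[:,:,::-1])
P=pts(w);z=P[...,2];m=(abs(z-220)<5)&(abs(P[...,0]-516)<20)&(P[...,1]>-300)&(P[...,1]<0)&(w['image'].min(-1)>150)
q=P[m];print(len(q));
for a in range(-290,0,20):
    k=q[(q[:,1]>a)&(q[:,1]<a+20)]
    if len(k)>10: print(a+10,np.percentile(k[:,0],[1,99]),np.median(k[:,2]))
E
```

```text
rv [ 0.0022 -0.0037  0.0014] d [-4.7878  0.2175  2.4827] [ 515.147  -127.2165  267.5   ] [ 0.4698 -0.8251 -4.1115]
21503 [[ 13.7707 -22.463  -46.0241]
 [ 47.1945   0.104  -44.5917]
 [ 73.8958  22.4315 -43.0482]]
back plane z= [ -0.0024   0.0012 -44.4718]
20 [-23.6268  23.2658]
40 [-23.555  23.284]
60 [-23.6694  23.2146]
end x 74.19059020559096
[ 515.2139 -127.0971  267.7786] [[ 0.0353  0.9994  0.0028]
 [ 0.9994 -0.0353  0.0035]
 [ 0.0036  0.0027 -1.    ]] [-0.2443  0.2852  0.2165  1.5002  0.004   1.3617] 49.05116497098428 50.34141540527344 [-0.1767  0.6687 -3.376 ]
4321
-60 [506.9767 530.4588] 219.21663860153652
-40 [507.3178 530.6829] 219.2669407587281
-20 [508.0486 531.6354] 219.24461724114514
0 [508.4978 531.748 ] 219.0435959711465
```

View pics/w3.png

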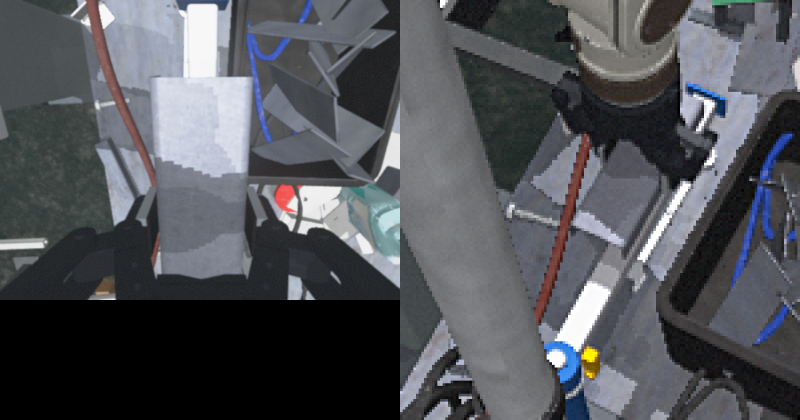

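Wrist view: the rail passes centrally under the channel (rail at x≈200, y<75; channel at x 155–250). The scene view shows it above the rail between the hub (560,360) and the plate (700,95). Lowering.

Call:
move_arm(
  targets=[
    [[0,0,0],[0,0.001,0.015],-0.2],
    [[0,0,0],[0,0.001,0.03],-0.2],
    [[0,0,0],[0,0.001,0.045],-0.2],
    [[0,0,0],[0,0.001,0.057],-0.2],
    [[0,0,0],[0,0.001,0.066],-0.2],
    [[0,0,0],[0,0.001,0.073],-0.2],
    [[0,0,0],[0,0.001,0.075],-0.2],
    [[0,0,0],[0,0.001,0.075],-0.2],
    [[0,0,0],[0,0.001,0.075],-0.2],
  ],
)

```text
t: 13.18
ee_pos: [516.9, -127.8, 193.4]
tool_rot: [0.0, 0.72, 0.694, 0.002]
ft_force: [0.1, -0.3, -4.0]
grip_width: 48.7
grasp_force: 50.3
```

Call:
move_arm(
  targets=[
    [[0,0,0],[0,0,0.003],-0.2],
    [[0,0,0],[0,0,0.006],-0.2],
    [[0,0,0],[0,0,0.009],-0.2],
    [[0,0,0],[0,0,0.011],-0.2],
    [[0,0,0],[0,0,0.012],-0.2],
    [[0,0,0],[0,0,0.012],-0.2],
  ],
)

```text
t: 13.68
ee_pos: [516.2, -127.8, 180.3]
tool_rot: [-0.001, 0.72, 0.694, 0.002]
ft_force: [0.1, -0.4, -3.9]
grip_width: 48.9
grasp_force: 50.4
```

Call:
move_arm(
  targets=[
    [[0,0,0],[0,0,0.001],-0.2],
    [[0,0,0],[0,0,0.002],-0.2],
    [[0,0,0],[0,0,0.002],-0.2],
  ],
)

```text
t: 13.93
ee_pos: [516.5, -127.8, 178.6]
tool_rot: [-0.0, 0.72, 0.694, 0.002]
ft_force: [0.4, -0.3, -4.6]
grip_width: 49.2
grasp_force: 50.4
```

Call:
move_arm(
  targets=[
    [[0,0,0],[0,0,0.001],-0.2],
    [[0,0,0],[0,0,0.001],-0.2],
  ],
)

```text
t: 14.1
ee_pos: [516.4, -127.8, 177.6]
tool_rot: [-0.0, 0.72, 0.694, 0.002]
ft_force: [0.4, -0.3, -4.2]
grip_width: 48.9
grasp_force: 50.4
```

Call:
move_arm(
  targets=[
    [[0,0,0],[0,0,0.001],-0.2],
    [[0,0,0],[0,0,0.001],-0.2],
  ],
)

```text
t: 14.27
ee_pos: [516.6, -127.8, 177.1]
tool_rot: [0.0, 0.72, 0.694, 0.002]
ft_force: [-0.2, -0.3, -1.7]
grip_width: 49.1
grasp_force: 50.7
```

Contact is starting, so I'll take it a little further to sit it firmly.

Call:
move_arm(
  targets=[
    [[0,0,0],[0,0,0.001],-0.2],
    [[0,0,0],[0,0,0.001],-0.2],
  ],
)

```text
t: 14.43
ee_pos: [516.7, -127.9, 177.0]
tool_rot: [0.0, 0.72, 0.694, 0.002]
ft_force: [-2.5, 0.4, 3.8]
grip_width: 48.8
grasp_force: 51.2
```

Call:
move_arm(
  targets=[
    [[0,0,0],[0,0,0],0.2],
    [[0,0,0],[0,0,0],0.25],
    [[0,0,0],[0,0,0],0.35],
    [[0,0,0],[0,0,0],0.5],
    [[0,0,0],[0,0,0],0.65],
    [[0,0,0],[0,0,0],0.65],
  ],
)

```text
t: 14.93
ee_pos: [516.5, -127.8, 175.6]
tool_rot: [-0.0, 0.72, 0.694, 0.002]
ft_force: [0.2, -0.5, -0.5]
grip_width: 70.6
grasp_force: 0.0
```

Call:
move_arm(
  targets=[
    [[0,0,0],[0,0,-0.004],0.65],
    [[0,0,0],[0,0,-0.012],0.65],
    [[0,0,0],[0,0,-0.025],0.65],
    [[0,0,0],[0,0,-0.045],0.65],
    [[0,0,0],[0,0,-0.07],0.65],
    [[0,0,0],[0,0,-0.1],0.65],
    [[0,0,0],[0,0,-0.13],0.65],
  ],
)

```text
t: 15.52
ee_pos: [515.7, -128.1, 307.5]
tool_rot: [-0.0, 0.72, 0.694, 0.002]
ft_force: [1.4, 0.5, 0.2]
grip_width: 70.6
grasp_force: 0.0
```

Call:
move_arm(
  targets=[
    [[0,0,0],[0,-0.04,-0.01],0.65],
    [[0,0,0],[0,-0.08,-0.02],0.65],
    [[0,0,0],[0,-0.12,-0.02],0.65],
    [[0,0,0],[0,-0.16,-0.02],0.65],
    [[0,0,0],[0,-0.2,-0.02],0.65],
    [[0,0,0],[0,-0.2,-0.02],0.65],
    [[0,0,0],[0,-0.2,-0.02],0.65],
    [[0,0,0],[0,-0.2,-0.02],0.65],
  ],
)

```text
t: 16.18
ee_pos: [316.8, -121.2, 326.3]
tool_rot: [0.001, 0.72, 0.694, 0.003]
ft_force: [0.8, 0.5, -1.1]
grip_width: 70.5
grasp_force: 0.0
```

```bash
python3 - <<'E'
from h import *
np.set_printoptions(suppress=True,precision=3)
for n in('top','scene'):
    c=cap(n);P=pts(c);im=c['image'].astype(int);z=P[...,2]
    m=(abs(z-222)<8)&(abs(P[...,0]-516)<45)&(P[...,1]>-255)&(P[...,1]<-12);w=im.min(-1)>190
    q=P[m&~w];k=P[m&w]
    print(n,'chan',len(q),q.mean(0),cv2.minAreaRect(q[:,:2].astype(np.float32)),np.percentile(q,[1,99],0))
    q=q[abs(q[:,2]-np.median(q[:,2]))<4];print(np.linalg.lstsq(np.c_[q[:,:2]-[516,-130],np.ones(len(q))],q[:,2],rcond=None)[0])
    print('rail',len(k),cv2.fitLine(k[:,:2].astype(np.float32),cv2.DIST_HUBER,0,.01,.01).ravel())
t,s=load('top'),load('scene')
o=np.zeros((500,800,3),np.uint8);o[:300,:400]=cv2.resize(t['image'][160:250,290:410],(400,300),interpolation=3);o[:,400:]=cv2.resize(s['image'][180:340,190:318],(400,500),interpolation=3)
cv2.imwrite('pics/f.png',o[:,:,::-1])
E
```

```text
top chan 1028 [ 514.633 -128.008  222.315] ((515.6741333007812, -133.20416259765625), (241.2565460205078, 50.59639358520508), 87.93032836914062) [[ 490.493 -228.405  215.34 ]
 [ 541.182  -28.653  227.554]]
[  0.006  -0.001 222.543]
rail 247 [   0.038    0.999  516.033 -139.446]
scene chan 210 [ 521.546 -134.006  218.895] ((516.1227416992188, -129.94920349121094), (227.7073974609375, 50.862953186035156), 88.02259063720703) [[ 489.805 -234.634  214.31 ]
 [ 543.504  -30.93   224.844]]
[ -0.016   0.    218.719]
rail 1416 [   0.038    0.999  515.766 -138.559]
```

View pics/f.png

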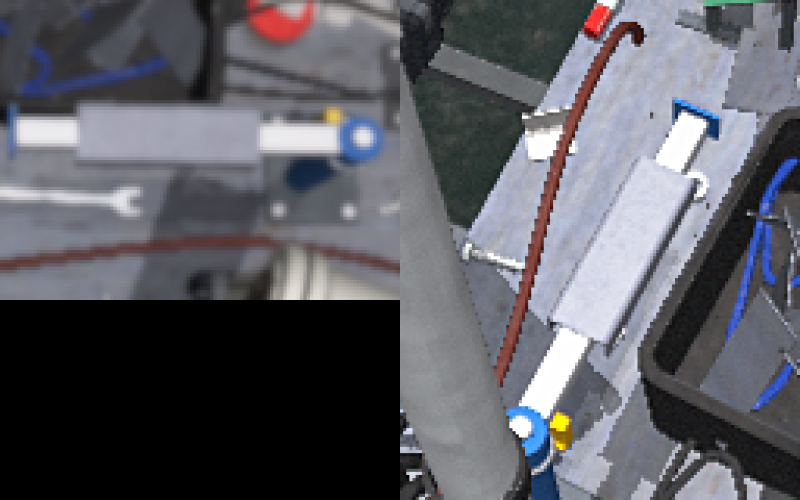

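The channel sits flat astride the rail (top crop x 78–260, between the plate at 12 and the hub at 360). The rail's direction is still −0.038 rad, at its stop, and the arm is clear. Handing in.

```bash
python3 -c "
from cell import env
print(env.job_done())"
```

```text
the job is handed in; nothing more can be done
None
```

I swung the rail out to its stop, then hung the channel flat astride it, about midway between the post and the end plate; I handed the job in at about 16 s, with the arm clear and no verdict returned.

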